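Tip the sanding block out of its fitted tray and lay it on the board

ROBOT

A 7-joint arm with a two-finger parallel gripper is mounted at the origin on the work surface. World frame = base frame: x ahead of the robot, y to its left, z up, the work surface at z = 0. Lengths are in m, angles in rad, forces in N, time in s.
With the tool pointing down it reaches from about 0.425 to 0.8 m from the base axis. Payload 8.3 kg.
Tool frame: the origin (TCP) lies midway between the tips of the shut fingers; the grasp point (between the pads) lies 19 mm behind it; z points along the fingers, y is the line along which they close (so a half turn about z gives the same grasp; the last joint's range is limited). The gripper opens to 85 mm and grips with 20 to 120 N. Pads are 22 mm wide; open, the fingers measure 114 mm over their backs; the gripper's body (76 mm by 85 mm) begins 54 mm behind the grasp point. The pads swing forward as they close: fully open they stand 13 mm farther back than shut.
Start: joints at [-1.341, 0.383, 0.016, 1.37, -0.006, 1.388, -0.046], TCP at [0.18, 0.598, 0.211] pointing down, gripper open.
Joint ranges: [-2.95, 2.95], [-0.25, 2.06], [-1.52, 1.56], [0.18, 2.33], [-1.44, 4.58], [0.02, 2.06], [-3.01, 3.01]. Speed limits (rad/s): [2.39, 2.39, 3.01, 3.01, 3.14, 3.14, 3.14].

INTERFACE

Orientations are given as a unit quaternion [x, y, z, w].
In Python, from bench import env, grab_frame, calibration gives the robot as it stands.
- The arm moves only by the tool servo_tool, never from a script. Its argument "steps" is a list of rows, each a list of 6 numbers: the shift along the world's x, y, z in m, then the turn, a rotation vector about the world's x, y, z in degrees. In form: [[tx, ty, tz, rx, ry, rz], ...]. A call has exactly 8 rows; each row is the pose to reach, as a shift and turn from the pose commanded when the call began; what a row does not reach only later rows make up. A row lasts 1/12 s, in which the tool goes at most 41.7 mm and 7.16 degrees, less where a joint would pass 70% of its speed; a pose out of reach is approached as far as the arm can. A call with a gripper value outside its range is refused whole. "claw" is the gripper's target within -1 to 1 (shut at 1, half-way at 0, fully open at -1), set as the call begins (left out, the last holds). The fingers move at their own pace and stop on an object; "squeeze" is the grip in N (left out, the last holds). Time passes only in rows, so rows that repeat a pose let the fingers close, or fill a call up. It gives the time, the measured TCP pose, the force, the opening and the grip force at its end, in the units of the state.
- env.read_state(): the state, without advancing time (a new reading comes with each control period).
- grab_frame(name): name is "scene" or "top" or "wrist"; returns the picture (420x560x3 uint8, blue, green, red); there is no depth.
- calibration(name): a dict with "K" (3x3 intrinsics, pixels), "R" (3x3) and "t" (3): a world point X has camera coordinates R X + t; the wrist camera has in their place "tool_from_camera" (4x4, takes a point from camera to tool coordinates, whose origin is the TCP and whose axes are the flange's). Camera axes: x right, y down, z forward; pixel columns grow to the right and rows downward; lengths in m; the calibration is good to about 2 mm. A picture is of the moment at which its call begins: read the wrist's pose just before it. calibration takes no time and is no camera call.
- env.job_done(): hands the job in; it is judged then, once.
The state is a dict: "time": time; "joint_positions": joint angles; "qvel": joint speeds; "tau": joint torques, N m; "tcp_pos": TCP position; "orientation": TCP orientation; "contact_force": force on the tool from outside, world axes, zero at the start; "moment": the same for the moment, N m; "gripper_width": finger opening in m; "gripper_force": force on a finger pad.
Only numpy, scipy, OpenCV 4.12 (cv2) and the standard library are available. Lean on these libraries where they do the work, as an engineer would, in place of code of your own. Each camera call takes 0.05 s, during which the arm holds its last target. There are 200 camera calls.

TASK

The cork sanding block lies flush in its fitted tray. Press down on its end over the deep well so that its other end tips up, take it by the raised end, and set it down (do not drop it) flat on the plank, abrasive face down, lengthwise along the plank and wholly on it, then let go. Leave the jar, the hammer and the screwdriver where they are.

Things in the scene. Friction and masses are not known exactly. Their poses are not given: they have to be found in the camera images.
- block: Cork sanding block, 130 x 56 x 38 mm (its x, y, z), 0.15 to 0.35 kg, with a 4 mm grey abrasive face underneath. Origin: centre of the underside, z up, +x towards its end over the well. Starts with its axes parallel to the tray's. Little force tips it (under 2 N); past about 15 degrees it goes over by itself to about 26 degrees and stays, the ledge end 26 mm above the tray's rim.
- block_well_end (a point): Middle of the block's top edge at its +x end, the end to press (at 65, 0, 38 mm in the block's frame). As the block tips, its top here goes down about 30 mm and also moves about 11 mm outward, away from the ledge.
- block_ledge_end (a point): Middle of the block's top edge at its -x end, the end that rises (at -65, 0, 38 mm in the block's frame).
- tray: Fixed dark wooden tray, 172 mm long (x), 85 wide (y), 72 high, walls 12 thick. Its pocket, x = -67.5 to +81 mm and 61 wide, holds the block with 2.5 mm free each side, its top flush with the rim. Origin: on the underside, below the block's starting centre; z up, +x towards the well. A 16 mm gap shows beyond the block at the well end, 2.5 mm at the other.
- board: Fixed wooden plank lying on the bench, 260 x 120 x 22 mm (x, y, z), with a low strip, 14 mm high, at each end. Origin: centre of the underside; x along its length, top face at z = 22 mm.
- jar: Bystander: glass screw jar with a red lid, 66 mm across, 95 mm high. Origin: centre of the underside, z up.
- hammer: Bystander: hammer lying on the bench beyond the tray and plank, about 260 mm long along its x.
- screwdriver: Bystander: screwdriver lying on the bench beyond the tray and plank, about 200 mm long along its x.
- tray_ledge_edge (a point): Edge over which the block tips, at (2, 0, 34) mm in the tray's frame: on the -x side of it a ledge at this height carries the block; on the +x side is the well, its floor 28 mm lower.
Mind the look-alikes: they are no part of the job. What is meant by the block is not green or yellow, and is the larger of those in its own colour.

How it is judged:
By the outcome, as a careful person would: the job done as asked, in the order asked, and still so for the second after the job is handed in, with the robot touching nothing.
It also fails if it takes over 51 s, if anything falls off the work surface, if the arm or the gripper's body presses on something with over 40 N, if the wrist force passes 120 N, or if a joint passes its speed limit or range.

## Working session

There is one attempt and no reset: what is moved stays moved. The work goes in short steps, Python scripts to look and compute and a tool call to move; the robot and the scene stay as the last step left them, time stands still between calls to the robot, and variables do not carry over. Pictures are saved under pics/ and viewed, at most 10 in all, crops included, and the job is handed in when it is done.

Besides the shell and the picture viewer there is one more tool, called as a command line: name --pt "numbers of a row" for each row, then --argument value for the rest. servo_tool: Moves the arm, as the interface text tells. Its arguments: {"type":"object","properties":{"steps":{"type":"array"},"claw":{"type":"number"},"squeeze":{"type":"number"}},"required":["steps"]}

```bash
mkdir -p pics
python3 - <<'E'
from bench import env, grab_frame, calibration
import cv2, json
for n in ("scene","top"):
    cv2.imwrite(f"pics/{n}0.png", grab_frame(n))
    c=calibration(n); print(n,{k:(v.tolist() if hasattr(v,'tolist') else v) for k,v in c.items()})
print(calibration("wrist")); print(env.read_state())
E
```

```text
scene {'K': [[421.97934794776694, 0.0, 273.6978911856515], [0.0, 421.97934794776694, 205.73619508641517], [0.0, 0.0, 1.0]], 'R': [[-0.8872251754366588, 0.46127354332460807, -0.007629305351795783], [0.33336651967245695, 0.6295986480663678, -0.7017637108845651], [-0.3189016331611731, -0.6251657864772857, -0.7123689267404733]], 't': [0.49237449358945573, -0.19954251870831086, 1.1257716863601486]}
top {'K': [[384.6581130446307, 0.0, 278.17289167889624], [0.0, 384.6581130446307, 207.5459750319951], [0.0, 0.0, 1.0]], 'R': [[-0.056591764601401556, -0.9983850285523481, -0.004970607792454751], [-0.9690458962133323, 0.05612567335313784, -0.24041622204576038], [0.24030693542093004, -0.008788831161407676, -0.9706571656539796]], 't': [0.08710587315905403, 0.5925297015363343, 0.8073169225712842]}
{'K': array([[375.15464792,   0.        , 279.81740961],
       [  0.        , 375.15464792, 207.80683558],
       [  0.        ,   0.        ,   1.        ]]), 'tool_from_camera': array([[ 8.01026348e-05, -9.65492519e-01, -2.60430776e-01,
         6.65926617e-02],
       [ 9.99999897e-01, -3.90216282e-05
[... 241 characters left out ...]
itions': array([-1.34088552,  0.38416474,  0.01636013,  1.37106103, -0.00631927,
        1.38818282, -0.04651905]), 'qvel': array([ 0.00055307, -0.00106511, -0.00079624, -0.00159451, -0.00024984,
        0.00029222,  0.00109327]), 'tau': array([ 3.76109572e-03, -6.29137444e+01,  8.47678911e-01, -3.72758532e+01,
        1.65753218e-02,  1.04562662e-02,  2.90732191e-05]), 'tcp_pos': array([0.18021018, 0.59794324, 0.2096667 ]), 'orientation': array([ 1.45855878e-01,  9.89305454e-01, -8.74533658e-04, -1.28256200e-04]), 'contact_force': array([0.11402571, 0.40096153, 0.68376975]), 'moment': array([ 0.01947221, -0.00374259, -0.01724848]), 'gripper_force': 0.0, 'gripper_width': 0.08546069932835955}
```

View pics/scene0.png

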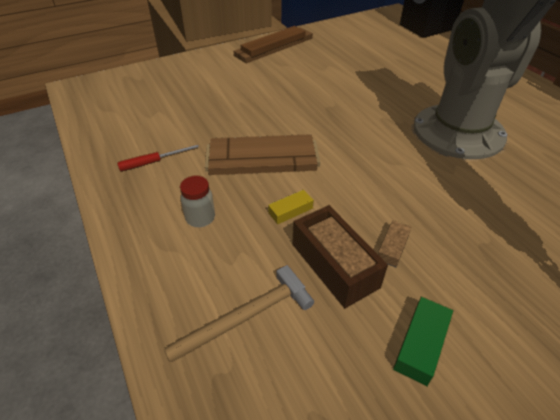

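View pics/top0.png

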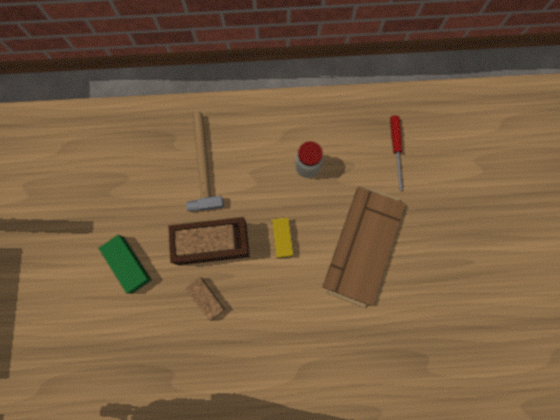

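Run:
```python
import cv2, numpy as np
t=cv2.imread("pics/top0.png"); s=cv2.imread("pics/scene0.png")
a=cv2.resize(t[205:275,155:265],None,fx=5,fy=5,interpolation=cv2.INTER_CUBIC)   # 550x350
b=cv2.resize(t[180:310,315:415],None,fx=4,fy=4,interpolation=cv2.INTER_CUBIC)  # 400x520
cv2.imwrite("pics/a.png",a[:, :]); 
c=cv2.resize(s[120:310,195:395],None,fx=3,fy=3,interpolation=cv2.INTER_CUBIC) #600x570
cv2.imwrite("pics/b.png",b);cv2.imwrite("pics/c.png",c)
```

```text
(no output)
```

View pics/a.png

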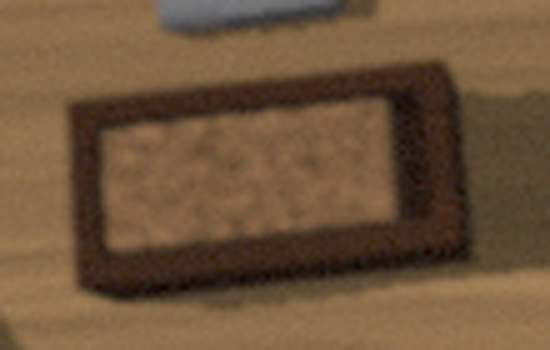

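View pics/b.png

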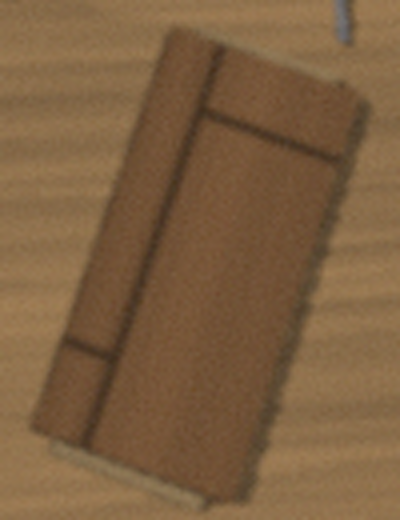

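```bash
cat > h.py <<'E'
import numpy as np, cv2
from scipy.optimize import least_squares
from scipy.spatial.transform import Rotation as Ro
from bench import env, grab_frame, calibration
def proj(c,X):
    p=(c["R"]@np.atleast_2d(X).T).T+c["t"]; q=(c["K"]@p.T).T; return q[:,:2]/q[:,2:]
def wcam(st=None):
    st=st or env.read_state(); c=calibration("wrist"); T=np.eye(4)
    T[:3,:3]=Ro.from_quat(st["orientation"]).as_matrix(); T[:3,3]=st["tcp_pos"]
    M=np.linalg.inv(T@c["tool_from_camera"]); return dict(K=c["K"],R=M[:3,:3],t=M[:3,3])
def unproj(c,uv,z):
    uv=np.atleast_2d(uv); d=(c["R"].T@np.linalg.inv(c["K"])@np.c_[uv,np.ones(len(uv))].T).T
    o=-c["R"].T@c["t"]; return o+d*((z-o[2])/d[:,2])[:,None]
def fit(c,uv,loc,x0):
    loc=np.array(loc,float)
    W=lambda p:np.c_[(Ro.from_euler('z',p[2]).as_matrix()[:2,:2]@loc[:,:2].T).T+p[:2],loc[:,2]]
    r=least_squares(lambda p:(proj(c,W(p))-uv).ravel(),x0); return r.x,np.abs(r.fun).max()
E
python3 - <<'E'
from h import *
c=calibration("top")
f=lambda p,s,o:(np.array(p,float)+.5)/s-.5+np.array(o)
T=f([(70,103),(440,63),(468,258),(85,288)],5,(155,205))
B=f([(103,128),(387,98),(397,217),(108,250)],5,(155,205))
P=f([(170,28),(357,90),(240,500),(33,430)],4,(315,180))
print(unproj(c,T,.072));print(unproj(c,B,.072));print(unproj(c,P,.022))
# tray local: x well dir = -y world; image up=+x
# outer tray x from -79.5 to 92.5 (172)
a,b=-.0795,.0925
print("tray",fit(c,T,[(a,.0425,.072),(b,.0425,.072),(b,-.0425,.072),(a,-.0425,.072)],[.55,.2,-1.57]))
print("block",fit(c,B,[(-.065,.028,.072),(.065,.028,.072),(.065,-.028,.072),(-.065,-.028,.072)],[.55,.2,-1.57]))
print("plank",fit(c,P,[(.13,.06,.022),(.13,-.06,.022),(-.13,-.06,.022),(-.13,.06,.022)],[.55,-.2,0]))
E
```

```text
[[0.56987527 0.30330071 0.072     ]
 [0.57875208 0.13516259 0.072     ]
 [0.48941835 0.12579342 0.072     ]
 [0.48585634 0.29566927 0.072     ]]
[[0.55748411 0.28825906 0.072     ]
 [0.56390497 0.15970942 0.072     ]
 [0.5095026  0.15675358 0.072     ]
 [0.50213167 0.28560841 0.072     ]]
[[ 0.65063324 -0.14372786  0.022     ]
 [ 0.60493825 -0.25272163  0.022     ]
 [ 0.36895354 -0.15378049  0.022     ]
 [ 0.41457286 -0.03948535  0.022     ]]
tray (array([ 0.53066232,  0.22138881, -1.52257686]), np.float64(1.8264260980398603))
block (array([ 0.53328221,  0.22258225, -1.51779228]), np.float64(0.35155986293472097))
plank (array([ 0.50997925, -0.14746697, -0.40350937]), np.float64(1.0026004635457753))
```

View pics/c.png

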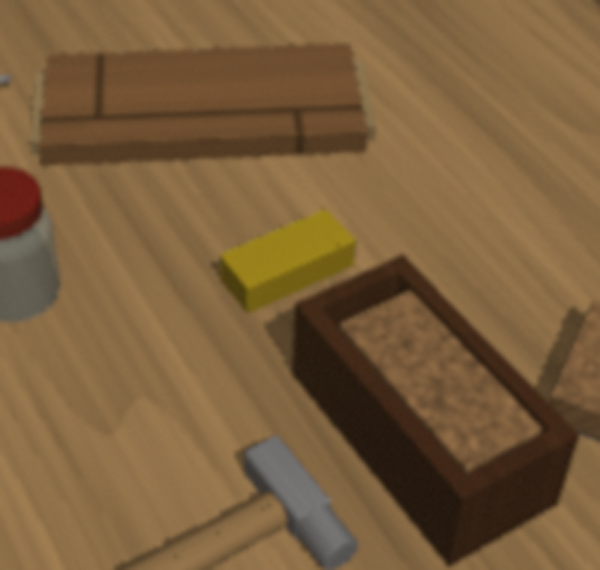

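The tray's well is at its -y end. The block is at about (0.533, 0.2225) with yaw -87°, and the plank is at about (0.51, -0.147) with yaw -23.5°. I'll move above the press point with the fingers shut.

servo_tool --pt "0.025 -0.031 0 0 0 -5" --pt "0.05 -0.062 0 0 0 -10" --pt "0.076 -0.093 0 0 0 -15" --pt "0.102 -0.124 0 0 0 -20" --pt "0.127 -0.155 0 0 0 -25" --pt "0.153 -0.186 0 0 0 -30" --pt "0.178 -0.217 0 0 0 -35" --pt "0.203 -0.249 0 0 0 -40" --claw 1

```text
time: 0.77
tcp_pos: [0.384, 0.3476, 0.2103]
orientation: [0.477, 0.879, -0.0, -0.0]
contact_force: [1.8, 0.3, 0.0]
gripper_width: -0.0001
gripper_force: 0.0
```

servo_tool --pt "0.025 -0.031 -0.01 0 0 -5" --pt "0.05 -0.062 -0.02 0 0 -10" --pt "0.076 -0.093 -0.03 0 0 -15" --pt "0.102 -0.124 -0.04 0 0 -20" --pt "0.127 -0.155 -0.05 0 0 -25" --pt "0.153 -0.186 -0.05 0 0 -30.2" --pt "0.153 -0.186 -0.05 0 0 -30.2" --pt "0.153 -0.186 -0.05 0 0 -30.2"

```text
time: 1.43
tcp_pos: [0.5374, 0.1599, 0.16]
orientation: [0.69, 0.723, -0.001, 0.0]
contact_force: [-0.5, 0.5, 0.2]
gripper_width: 0.0003
gripper_force: 0.0
```

Run:
```python
from h import *
s=env.read_state(); im=grab_frame("wrist"); cv2.imwrite("pics/w1.png",im)
import pickle; pickle.dump(s,open("w1.pkl","wb"))
c=wcam(s)
R=Ro.from_quat(s["orientation"]).as_matrix()
print(s["time"],s["tcp_pos"],R.round(3),s["joint_positions"],s["gripper_width"])
y=-1.518; d=np.array([np.cos(y),np.sin(y)]); n=np.array([-d[1],d[0]])
loc=[(-.065,.028),(.065,.028),(.065,-.028),(-.065,-.028)]
print(proj(c,[[*(np.array([.5333,.2225])+a*d+b*n),.072] for a,b in loc]).round(0))
```

```text
1.4333 [0.53743043 0.1599151  0.15998914] [[-0.047  0.999 -0.001]
 [ 0.999  0.047 -0.002]
 [-0.002 -0.001 -1.   ]] [-0.74697123  0.29287526  0.49182209  1.64502011 -0.14289996  1.24092766
 -0.1796826 ] 0.0003291059457540502
[[326.  -2.]
 [321. 206.]
 [240. 207.]
 [233.  -2.]]
```

View pics/w1.png

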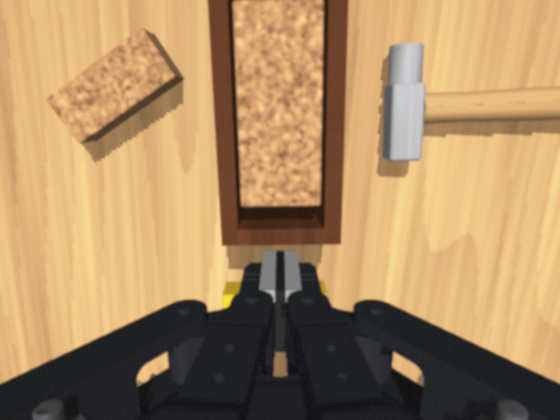

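The wrist view agrees with the estimate: block end corners seen at (240,207) and (322,206), predicted within 1 px. Now pressing the well end.

servo_tool --pt "-0.001 0.0025 -0.04 0 0 0" --pt "-0.001 0.0025 -0.075 0 0 0" --pt "-0.001 0.0025 -0.083 0 0 0" --pt "-0.001 0.0025 -0.087 0 0 0" --pt "-0.001 0.0025 -0.091 0 0 0" --pt "-0.001 0.0025 -0.095 0 0 0" --pt "-0.001 0.0025 -0.099 0 0 0" --pt "-0.001 0.0025 -0.104 0 0 0"

```text
time: 2.15
tcp_pos: [0.5365, 0.1664, 0.0578]
orientation: [0.688, 0.726, 0.001, 0.0]
contact_force: [0.2, 0.6, -0.8]
gripper_width: -0.0
gripper_force: 0.0
```

Run:
```python
from h import *
s=env.read_state(); print(s["tcp_pos"],s["contact_force"])
cv2.imwrite("pics/s2.png",cv2.resize(grab_frame("scene")[180:320,260:420],None,fx=3,fy=3))
```

```text
[0.53645791 0.16638883 0.05784952] [ 0.19247996  0.64990363 -0.8127395 ]
```

View pics/s2.png

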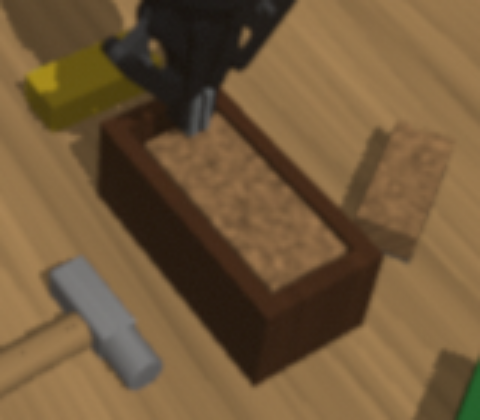

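The image shows the fingers inside the pocket at the well end, but the ledge end does not look clearly raised yet. I'll press a little deeper, slowly, and watch.

servo_tool --pt "0 -0.001 -0.001 0 0 0" --pt "0 -0.001 -0.002 0 0 0" --pt "0 -0.002 -0.003 0 0 0" --pt "0 -0.002 -0.004 0 0 0" --pt "0 -0.002 -0.004 0 0 0" --pt "0 -0.002 -0.004 0 0 0" --pt "0 -0.002 -0.004 0 0 0" --pt "0 -0.002 -0.004 0 0 0"

```text
time: 2.87
tcp_pos: [0.5354, 0.164, 0.0527]
orientation: [0.688, 0.726, 0.0, -0.0]
contact_force: [-0.4, 0.1, 0.5]
gripper_width: 0.0001
gripper_force: 0.0
```

Run:
```python
from h import *
s=env.read_state(); print(s["tcp_pos"],s["contact_force"])
a=cv2.resize(grab_frame("scene")[180:320,260:420],None,fx=3,fy=3)
b=cv2.resize(grab_frame("wrist")[:420,180:380],None,fy=1,fx=1)
cv2.imwrite("pics/s3.png",np.hstack([a,b]))
```

```text
[0.53539822 0.16396477 0.05265713] [-0.41345914  0.0734701   0.49781571]
```

View pics/s3.png

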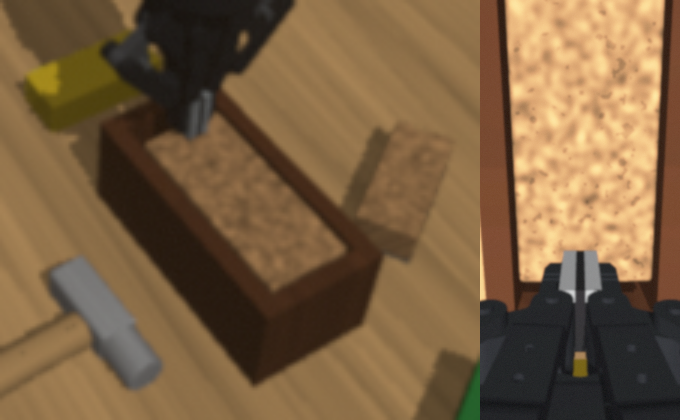

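Run:
```python
from h import *
cs=calibration("scene"); cw=wcam()
y=-1.518; d=np.array([np.cos(y),np.sin(y)]); n=np.array([-d[1],d[0]])
def W(th,loc):
    out=[]
    for a,b,z in loc:
        x,zz=a-.002,z; t=np.radians(th)
        xr=x*np.cos(t)+zz*np.sin(t)+.002; zr=-x*np.sin(t)+zz*np.cos(t)+.034
        out.append([*(np.array([.5333,.2225])+xr*d+b*n),zr])
    return out
loc=[(-.065,.028,.038),(.065,.028,.038),(.065,-.028,.038),(-.065,-.028,.038)]
for th in (0,8,15,20,26):
    w=W(th,loc)
    print(th,((proj(cs,w)-[260,180])*3).round(0).tolist(),(proj(cw,w)+[300,0]).round(0).tolist())
```

```text
0 [[271.0, 285.0], [143.0, 138.0], [216.0, 105.0], [348.0, 245.0]] [[672.0, -79.0], [652.0, 282.0], [519.0, 282.0], [502.0, -79.0]]
8 [[267.0, 269.0], [139.0, 143.0], [210.0, 110.0], [344.0, 228.0]] [[678.0, -71.0], [648.0, 282.0], [522.0, 282.0], [497.0, -71.0]]
15 [[261.0, 253.0], [135.0, 149.0], [206.0, 116.0], [339.0, 213.0]] [[683.0, -57.0], [644.0, 280.0], [525.0, 280.0], [494.0, -58.0]]
20 [[257.0, 242.0], [134.0, 154.0], [204.0, 121.0], [335.0, 203.0]] [[686.0, -45.0], [642.0, 277.0], [527.0, 277.0], [491.0, -45.0]]
26 [[251.0, 229.0], [132.0, 160.0], [202.0, 128.0], [329.0, 190.0]] [[689.0, -25.0], [640.0, 273.0], [529.0, 273.0], [488.0, -25.0]]
```

Run:
```python
from h import *
cs=calibration("scene"); cw=wcam(); s=env.read_state(); R=Ro.from_quat(s["orientation"]).as_matrix()
print(s["time"],s["gripper_width"],s["tcp_pos"],s["contact_force"],s["tau"].round(2))
for dz in (0,-.01,-.02):
    p=s["tcp_pos"]+R@[0,0,dz]
    print(dz,((proj(cs,p)-[260,180])*3).round(0),(proj(cw,p)+[300,0]).round(0), ((proj(cs,p+R@[.011,0,0])-[260,180])*3).round(0),(proj(cw,p+R@[.011,0,0])+[300,0]).round(0))
a=cv2.resize(grab_frame("scene")[190:250,290:350],(600,600),interpolation=cv2.INTER_CUBIC)
cv2.imwrite("pics/s4.png",a)
```

```text
2.9667 -0.00011327997985143263 [0.53539385 0.16394877 0.05264875] [-0.52853796  0.23953552 -0.3027533 ] [ 1.000e-02 -5.366e+01  7.000e+00 -3.158e+01  1.000e-02  0.000e+00
 -0.000e+00]
0 [[185. 147.]] [[583. 251.]] [[195. 159.]] [[583. 228.]]
-0.01 [[186. 137.]] [[583. 259.]] [[196. 148.]] [[583. 235.]]
-0.02 [[187. 126.]] [[583. 268.]] [[197. 138.]] [[583. 243.]]
```

View pics/s4.png

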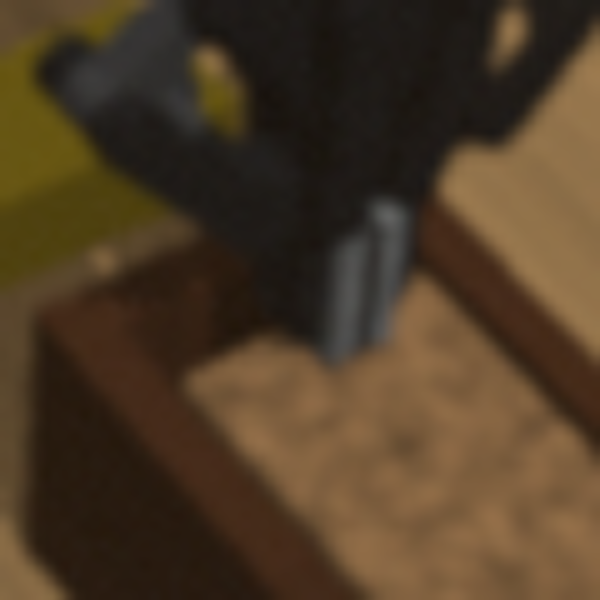

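The block is still flat and the force is about 0. Both pictures put the visible fingertips about 20 mm behind the reported TCP, so they are only just at the block's top. I'll go on down in small steps.

servo_tool --pt "0 0 -0.001 0 0 0" --pt "0 0 -0.002 0 0 0" --pt "0 0 -0.003 0 0 0" --pt "0 0 -0.004 0 0 0" --pt "0 0 -0.005 0 0 0" --pt "0 0 -0.006 0 0 0" --pt "0 0 -0.007 0 0 0" --pt "0 0 -0.008 0 0 0"

```text
time: 3.68
tcp_pos: [0.5353, 0.1639, 0.0444]
orientation: [0.688, 0.726, -0.0, -0.0]
contact_force: [-0.2, -0.3, -0.0]
gripper_width: 0.0003
gripper_force: 0.0
```

```bash
cat > diffimg.py <<'E'
from h import *
import sys
s=env.read_state(); print(s["time"],s["tcp_pos"],s["contact_force"])
g=grab_frame("scene"); cv2.imwrite("pics/g_%s.png"%sys.argv[1],g)
r=cv2.imread("pics/scene0.png")
# mean change in region around ledge end of block, and template shift
w=cv2.absdiff(g,r).mean(2)
print("diff at ledge end",w[245:285,335:385].mean().round(1),"noise",w[330:400,50:150].mean().round(1))
E
python3 diffimg.py 1
```

```text
3.6833 [0.53532802 0.16389987 0.04444707] [-1.77863898e-01 -3.38419975e-01 -6.53866645e-05]
diff at ledge end 7.3 noise 6.1
```

```bash
cat >> h.py <<'E'
yaw0=-1.518; C0=np.array([.5333,.2225])
def tipped(th,loc):
    d=np.array([np.cos(yaw0),np.sin(yaw0)]); n=np.array([-d[1],d[0]]); L=np.array(loc,float); t=np.radians(th)
    x=L[:,0]-.002; z=L[:,2]
    return np.c_[C0+np.outer(x*np.cos(t)+z*np.sin(t)+.002,d)+np.outer(L[:,1],n),-x*np.sin(t)+z*np.cos(t)+.034]
def tilt(g,ref,cam):
    a,b=np.meshgrid(np.linspace(-.064,.0,40),np.linspace(-.027,.027,34)); L=np.c_[a.ravel(),b.ravel(),np.full(a.size,.038)]
    def samp(im,th):
        p=proj(cam,tipped(th,L)).astype(np.float32).reshape(*a.shape,2)
        v=cv2.remap(cv2.GaussianBlur(cv2.cvtColor(im,cv2.COLOR_BGR2GRAY),(0,0),.7),p[...,0],p[...,1],cv2.INTER_LINEAR).astype(float).ravel(); v-=v.mean(); return v/np.linalg.norm(v)
    r=samp(ref,0); return [(th,round(float(r@samp(g,th)),2)) for th in range(-2,31,2)]
E
cat > chk.py <<'E'
from h import *
for n in ("scene","top"):
    print(tilt(grab_frame(n),cv2.imread(f"pics/{n}0.png"),calibration(n)))
s=env.read_state(); print(s["time"],s["tcp_pos"],s["contact_force"])
E
python3 chk.py
```

```text
[(-2, 0.08), (0, 0.1), (2, 0.12), (4, 0.16), (6, 0.24), (8, 0.38), (10, 0.56), (12, 0.77), (14, 0.93), (16, 0.97), (18, 0.9), (20, 0.79), (22, 0.68), (24, 0.58), (26, 0.49), (28, 0.41), (30, 0.34)]
[(-2, 0.07), (0, 0.07), (2, 0.07), (4, 0.07), (6, 0.07), (8, 0.06), (10, 0.07), (12, 0.06), (14, 0.05), (16, 0.04), (18, 0.04), (20, 0.04), (22, 0.04), (24, 0.04), (26, 0.05), (28, 0.06), (30, 0.07)]
3.8333 [0.53526811 0.16387175 0.04447976] [-0.25993279 -0.53875928 -0.03309548]
```

The scene-camera texture match gives a tilt of about 15.5° (correlation 0.97), so it is tipping. A little further.

servo_tool --pt "0 0 -0.001 0 0 0" --pt "0 0 -0.002 0 0 0" --pt "0 0 -0.003 0 0 0" --pt "0 0 -0.004 0 0 0" --pt "0 0 -0.005 0 0 0" --pt "0 0 -0.006 0 0 0" --pt "0 0 -0.006 0 0 0" --pt "0 0 -0.006 0 0 0"

```text
time: 4.5
tcp_pos: [0.5353, 0.1639, 0.0385]
orientation: [0.688, 0.726, -0.0, -0.0]
contact_force: [-0.0, 0.3, -0.8]
gripper_width: -0.0
gripper_force: 0.0
```

```bash
python3 chk.py
```

```text
[(-2, 0.08), (0, 0.12), (2, 0.15), (4, 0.16), (6, 0.16), (8, 0.16), (10, 0.16), (12, 0.16), (14, 0.18), (16, 0.21), (18, 0.27), (20, 0.36), (22, 0.47), (24, 0.6), (26, 0.7), (28, 0.64), (30, 0.52)]
[(-2, 0.07), (0, 0.07), (2, 0.07), (4, 0.08), (6, 0.07), (8, 0.07), (10, 0.07), (12, 0.07), (14, 0.07), (16, 0.06), (18, 0.06), (20, 0.06), (22, 0.06), (24, 0.05), (26, 0.05), (28, 0.06), (30, 0.06)]
4.6 [0.53538454 0.16387548 0.03861607] [0.5639612  0.27718686 0.41591024]
```

The block is tipped to about 26°. Next: rise, move over the raised end, open, then descend.

servo_tool --pt "0 0 0.03 0 0 0" --pt "0 0 0.06 0 0 0" --pt "-0.001 0.02 0.085 0 0 0" --pt "-0.002 0.05 0.0915 0 0 0" --pt "-0.003 0.08 0.0915 0 0 0" --pt "-0.004 0.0955 0.0915 0 0 0" --pt "-0.004 0.0955 0.0915 0 0 0" --pt "-0.004 0.0955 0.0915 0 0 0"

```text
time: 5.27
tcp_pos: [0.5308, 0.2599, 0.1294]
orientation: [0.687, 0.726, -0.001, -0.0]
contact_force: [0.0, -0.9, 0.2]
gripper_width: -0.0002
gripper_force: 0.0
```

servo_tool --pt "0 0 0 0 0 0" --pt "0 0 0 0 0 0" --pt "0 0 0 0 0 0" --pt "0 0 0 0 0 0" --pt "0 0 0 0 0 0" --pt "0 0 -0.01 0 0 0" --pt "0 0 -0.02 0 0 0" --pt "0 0 -0.03 0 0 0" --claw -1

```text
time: 5.93
tcp_pos: [0.5311, 0.2592, 0.0987]
orientation: [0.688, 0.726, -0.0, -0.0]
contact_force: [-0.2, 1.0, -0.1]
gripper_width: 0.0856
gripper_force: 0.0
```

Run:
```python
from h import *
s=env.read_state(); print(s["time"],s["tcp_pos"],s["orientation"],s["contact_force"],s["gripper_width"])
c=wcam(s); g=grab_frame("wrist"); cv2.imwrite("pics/w5.png",g)
gs=grab_frame("scene"); cv2.imwrite("pics/s5.png",gs)
print("scene tilt",tilt(gs,cv2.imread("pics/scene0.png"),calibration("scene"))[9:])
L=[(-.065,.028,.038),(-.065,-.028,.038),(.0,.028,.038),(0,-.028,.038)]
print(proj(c,tipped(26,L)).round(0).tolist())
R=Ro.from_quat(s["orientation"]).as_matrix()
for b in (18,31): print(b,proj(c,[s["tcp_pos"]+R@np.array([x,y,-b/1000]) for x in(.011,-.011) for y in (-.043,.043)]).round(0).tolist())
cv2.imwrite("pics/combo.png",np.hstack([g,cv2.resize(gs[190:330,270:350],(240,420))]))
```

```text
5.9333 [0.53105699 0.25924156 0.09871919] [ 6.88195179e-01  7.25525540e-01 -2.50740529e-04 -1.51248362e-04] [-0.18317818  0.96458212 -0.09169147] 0.08560452204876769
scene tilt [(16, 0.13), (18, 0.15), (20, 0.18), (22, 0.21), (24, 0.25), (26, 0.27), (28, 0.25), (30, 0.2)]
[[344.0, 240.0], [223.0, 240.0], [331.0, 318.0], [234.0, 319.0]]
18 [[178.0, 242.0], [388.0, 242.0], [182.0, 290.0], [384.0, 290.0]]
31 [[170.0, 254.0], [398.0, 254.0], [174.0, 306.0], [393.0, 306.0]]
```

View pics/combo.png

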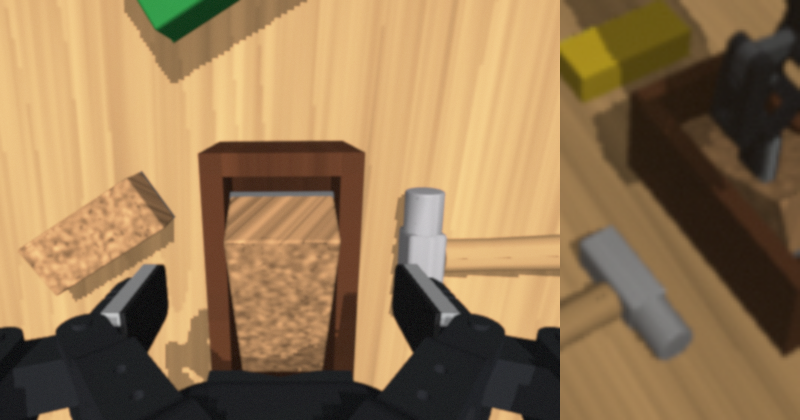

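The block is tipped, with its raised edge at row 241, cols 226–340, between the open fingertips (inner edges at cols 165 and 395). The open tips are about 31 mm behind the TCP, so I descend until the closed tips sit just above the rim, then grip.

servo_tool --pt "0 0 -0.015 0 0 0" --pt "0 0 -0.028 0 0 0" --pt "0 0 -0.038 0 0 0" --pt "0 0 -0.044 0 0 0" --pt "0 0 -0.0465 0 0 0" --pt "0 0 -0.0465 0 0 0" --pt "0 0 -0.0465 0 0 0" --pt "0 0 -0.0465 0 0 0"

```text
time: 6.7
tcp_pos: [0.5318, 0.2596, 0.0543]
orientation: [0.688, 0.726, 0.001, 0.0]
contact_force: [0.2, -0.9, -0.2]
gripper_width: 0.0852
gripper_force: 0.0
```

servo_tool --pt "0 0 0 0 0 0" --pt "0 0 0 0 0 0" --pt "0 0 0 0 0 0" --pt "0 0 0 0 0 0" --pt "0 0 0 0 0 0" --pt "0 0 0 0 0 0" --pt "0 0 0 0 0 0" --pt "0 0 0 0 0 0" --claw 1 --squeeze 80

```text
time: 7.37
tcp_pos: [0.5317, 0.2594, 0.0539]
orientation: [0.688, 0.726, 0.0, 0.0]
contact_force: [0.1, -0.3, 4.6]
gripper_width: 0.0543
gripper_force: 86.9
```

Gripped: width 54 mm, 87 N. Lifting.

servo_tool --pt "0 0 0.006 0 0 0" --pt "0 0 0.018 0 0 0" --pt "0 0 0.034 0 0 0" --pt "0 0 0.054 0 0 0" --pt "0 0 0.076 0 0 0" --pt "0 0 0.1 0 0 0" --pt "0 0 0.12 0 0 0" --pt "0 0 0.135 0 0 0"

```text
time: 8.03
tcp_pos: [0.5315, 0.2596, 0.1912]
orientation: [0.688, 0.726, 0.001, 0.0]
contact_force: [0.2, 0.7, -2.5]
gripper_width: 0.054
gripper_force: 86.2
```

```bash
cat > wtilt.py <<'E'
# block pose in the grip: texture of its top face, matched from the tray view w5 (26 deg) into the present wrist view
from h import *
s=env.read_state(); g=grab_frame("wrist"); cv2.imwrite("pics/wl_%d.png"%(s["time"]*10),g)
print(s["time"],s["tcp_pos"],s["orientation"],s["contact_force"],s["moment"].round(2),s["gripper_width"],s["gripper_force"])
ref=cv2.imread("pics/w1.png"); import pickle; cr=wcam(pickle.load(open("w1.pkl","rb")))
a,b=np.meshgrid(np.linspace(-.05,.045,60),np.linspace(-.025,.025,34)); L=np.c_[a.ravel(),b.ravel(),np.full(a.size,.038)]
cal=calibration("wrist"); M=np.linalg.inv(cal["tool_from_camera"]); cc=dict(K=cal["K"],R=M[:3,:3],t=M[:3,3])
def samp(im,p):
    p=p.astype(np.float32).reshape(*a.shape,2)
    v=cv2.remap(cv2.GaussianBlur(cv2.cvtColor(im,cv2.COLOR_BGR2GRAY),(0,0),1),p[...,0],p[...,1],cv2.INTER_LINEAR).astype(float)
    v=v-cv2.GaussianBlur(v,(0,0),8); return (v/np.linalg.norm(v)).ravel()
r=samp(ref,proj(cr,tipped(0,L)))
# block frame in tool frame: x_block=-x_tool, y_block=+-y_tool, z_block=-z_tool when untilted; local anchor: top edge at ledge end
def X(p):  # p: tilt deg, anchor x,y,z (tool, m) of top point at local (-.065,0,.038), yaw deg
    R0=np.array([[-1,0,0],[0,1,0],[0,0,-1.]])
    R=Ro.from_euler('ZY',[p[4],-p[0]],degrees=True).as_matrix()
    return (R0@Ro.from_euler('zy',[p[4],p[0]],degrees=True).as_matrix()@((L-[-.065,0,.038]).T)).T+np.array(p[1:4])
def cost(p):
    v=samp(g,proj(cc,X(p))); return 1-float(r@v)
from scipy.optimize import differential_evolution as de
o=de(cost,[(-10,60),(-.012,.02),(-.006,.006),(-.060,-.030),(-5,5)],seed=1,maxiter=60,popsize=12)
print("tilt,anchor,yaw",o.x.round(4),"corr",round(1-o.fun,3))
E
python3 wtilt.py
```

```text
8.0333 [0.53152428 0.25961485 0.19121911] [6.88203942e-01 7.25516740e-01 8.91070948e-04 3.56736313e-05] [ 0.2037222   0.66964376 -2.47585034] [ 0.15 -0.06  0.07] 0.054036498805134205 86.19982838630676
tilt,anchor,yaw [ 2.6511e+01  2.7000e-03 -7.0000e-04 -4.1100e-02  2.1000e-01] corr 0.404
```

The block is in hand and hasn't slipped: tilt 26.5°, weight about 2.5 N. I'll compute the placing pose.

```bash
cat > goal.py <<'E'
from h import *
def goal(tilt=26.5,anch=(.003,-.0007,-.042),yawb=-86.8,q=[.6882,.7255,0,0],py=156.8,pc=(.51,-.1475)):
    d1=np.array([np.cos(np.radians(py)),np.sin(np.radians(py)),0])
    Rz=Ro.from_euler('z',py-yawb-360,degrees=True); Rt=Ro.from_rotvec(np.radians(tilt)*np.cross(d1,[0,0,1]))
    R=Rt*Rz*Ro.from_quat(q); A=np.array([*pc,.060])-.065*d1
    return A-R.apply(anch),R,Rz,d1
if __name__=="__main__":
    p,R,Rz,d1=goal(); s=env.read_state()
    print("goal tcp",p.round(4),"q",R.as_quat().round(4),"yaw part",Rz.as_rotvec(degrees=True).round(1))
    print("shift",(p-s["tcp_pos"]).round(4),"tilt axis",np.cross(d1,[0,0,1]).round(3))
    print("tool z",R.as_matrix()[:,2].round(3))
    c=calibration("top"); print("jar",unproj(c,[[310,153]],.095).round(3))
E
python3 goal.py
```

```text
goal tcp [ 0.5498 -0.1653  0.0238] q [ 0.9532 -0.1972 -0.2246 -0.0457] yaw part [   0.     0.  -116.4]
shift [ 0.0171 -0.4254 -0.1702] tilt axis [ 0.394  0.919 -0.   ]
tool z [-0.41   0.176 -0.895]
jar [[ 0.716 -0.027  0.095]]
```

servo_tool --pt "0.001 -0.015 0.002 0 0 -6" --pt "0.002 -0.04 0.004 0 0 -13" --pt "0.004 -0.067 0.006 0 0 -20" --pt "0.005 -0.094 0.008 0 0 -27" --pt "0.006 -0.121 0.008 0 0 -34" --pt "0.007 -0.148 0.008 0 0 -41" --pt "0.008 -0.175 0.008 0 0 -48" --pt "0.009 -0.202 0.008 0 0 -55"

```text
time: 8.75
tcp_pos: [0.5397, 0.0562, 0.1963]
orientation: [0.946, 0.323, -0.0, -0.0]
contact_force: [1.2, 0.2, -3.5]
gripper_width: 0.0541
gripper_force: 86.2
```

servo_tool --pt "0.001 -0.027 0 0 0 -7" --pt "0.002 -0.054 0 0 0 -14" --pt "0.004 -0.081 0 0 0 -21" --pt "0.005 -0.108 0 0 0 -28" --pt "0.006 -0.135 0 0 0 -35" --pt "0.007 -0.162 0 0 0 -42" --pt "0.008 -0.19 0 0 0 -49" --pt "0.009 -0.215 0 0 0 -56"

```text
time: 9.42
tcp_pos: [0.5488, -0.1591, 0.1964]
orientation: [0.987, -0.159, -0.0, -0.0]
contact_force: [0.2, -0.5, -3.2]
gripper_width: 0.0538
gripper_force: 86.2
```

```bash
cat > rem.py <<'E'
from goal import *
p,R,Rz,d1=goal(); s=env.read_state(); q=Ro.from_quat(s["orientation"])
print(s["time"],"shift",(p-s["tcp_pos"]).round(4),"rot",(R*q.inv()).as_rotvec(degrees=True).round(2),"F",s["contact_force"].round(2),"w",s["gripper_width"],"j",s["joint_positions"].round(2))
E
python3 rem.py
```

```text
9.4167 shift [ 0.001  -0.0062 -0.1726] rot [ 9.34 24.78 -4.95] F [ 0.18 -0.54 -3.17] w 0.05384084630556688 j [-0.49  0.38  0.95  1.58 -0.31  1.35 -1.4 ]
```

servo_tool --pt "0 -0.001 -0.01 1.9 5 -1" --pt "0 -0.002 -0.025 3.8 10 -2" --pt "0 -0.004 -0.042 5.7 15 -3" --pt "0.001 -0.005 -0.06 7.6 20 -4" --pt "0.001 -0.006 -0.078 9.3 24.8 -5" --pt "0.001 -0.006 -0.092 9.3 24.8 -5" --pt "0.001 -0.006 -0.1 9.3 24.8 -5" --pt "0.001 -0.006 -0.1 9.3 24.8 -5"

```text
time: 10.08
tcp_pos: [0.5496, -0.1634, 0.0947]
orientation: [0.954, -0.195, -0.225, -0.046]
contact_force: [1.0, -0.3, -2.6]
gripper_width: 0.054
gripper_force: 86.2
```

```bash
python3 rem.py; python3 wtilt.py
python3 - <<'E'
from h import *
# where plank & flat block should appear, and edges in top view: plank long edges by gradient near predicted lines
cv2.imwrite("pics/top6.png",grab_frame("top")); cv2.imwrite("pics/sc6.png",grab_frame("scene"))
E
```

```text
10.0833 shift [ 0.0002 -0.0019 -0.0709] rot [-0.08 -0.03 -0.28] F [ 0.95 -0.34 -2.63] w 0.05403806442803917 j [-0.15  0.86  0.8   1.2  -0.5   1.76 -1.37]
10.0833 [ 0.54959226 -0.16342048  0.09465037] [ 0.95359328 -0.19469669 -0.22506484 -0.04581346] [ 0.95247879 -0.33514318 -2.62537815] [-0.34 -0.81 -0.  ] 0.05403806442803917 86.21019959449768
tilt,anchor,yaw [ 5.15701e+01  1.66000e-02 -3.10000e-03 -5.59000e-02 -4.95190e+00] corr 0.387
```

```bash
sed -i 's/^from scipy.optimize import diff.*//; s/^o=de.*//; s/^print("tilt,anchor.*//' wtilt.py
cat >> wtilt.py <<'E'
from scipy.optimize import differential_evolution as de
print("corr at expected",1-cost([26.5,.003,-.0007,-.042,.2]))
o=de(cost,[(15,40),(-.004,.010),(-.004,.004),(-.050,-.034),(-3,3)],seed=2,maxiter=80,popsize=20)
print("tilt,anchor,yaw",o.x.round(4),"corr",round(1-o.fun,3))
# block top outline by colour/edges: column-wise ledge edge row, and far end row
E
python3 wtilt.py
python3 - <<'E'
from h import *
# scene view: texture of the block's top in world: test flat-ness via scene0 texture
s=env.read_state(); g=cv2.imread("pics/sc6.png"); t=cv2.imread("pics/top6.png")
from goal import goal
p,R,_,d1=goal(); A=s["tcp_pos"]+Ro.from_quat(s["orientation"]).apply([.003,-.0007,-.042])
n=np.array([-d1[1],d1[0],0])
for nm,im in(("scene",g),("top",t)):
    ref=cv2.imread(f"pics/{nm}0.png"); cam=calibration(nm)
    a,b=np.meshgrid(np.linspace(-.02,.064,50),np.linspace(-.027,.027,34)); L=np.c_[a.ravel(),b.ravel(),np.full(a.size,.038)]
    def samp(im,p):
        p=p.astype(np.float32).reshape(*a.shape,2)
        v=cv2.remap(cv2.cvtColor(im,cv2.COLOR_BGR2GRAY),p[...,0],p[...,1],cv2.INTER_LINEAR).astype(float); v-=cv2.GaussianBlur(v,(0,0),12); return (v/np.linalg.norm(v)).ravel()
    r=samp(ref,proj(cam,tipped(0,L)))
    def W(q): # pitch deg(+ = far end down), yaw deg, dx,dy,dz
        Q=Ro.from_euler('z',156.8+q[1],degrees=True)*Ro.from_euler('y',q[0],degrees=True)
        return Q.apply(L-[-.065,0,.038])+A+q[2:5]
    f=lambda q:1-float(r@samp(im,proj(cam,W([*q]+[0]*(5-len(q))))))
    from scipy.optimize import differential_evolution as de
    o=de(f,[(-12,40),(-4,4),(-.008,.008),(-.008,.008),(-.008,.008)],seed=1,maxiter=60)
    print(nm,"pitch,yaw,dxyz",o.x.round(4),"corr",round(1-o.fun,3),"at0",round(1-f([0,0,0,0,0]),3))
E
```

```text
10.2333 [ 0.55106272 -0.16343887  0.09925169] [ 0.95438714 -0.19426295 -0.22202082 -0.0459767 ] [-0.69560192  0.84095747 -2.20174636] [-0.37 -0.82  0.02] 0.05400457625284717 86.22915744781494
corr at expected 0.14079894203716425
tilt,anchor,yaw [ 2.73102e+01  1.80000e-03 -3.00000e-04 -3.96000e-02  6.18600e-01] corr 0.237
scene pitch,yaw,dxyz [-2.9413e+00 -2.8784e+00 -2.0000e-04 -1.0000e-03 -6.0000e-03] corr 0.761 at0 0.324
top pitch,yaw,dxyz [-7.749e+00 -6.474e-01 -6.500e-03 -1.400e-03  2.300e-03] corr 0.305 at0 0.18
```

```bash
cat > joint.py <<'E'
from h import *
import pickle
from scipy.optimize import differential_evolution as de
s=env.read_state(); ims={n:grab_frame(n) for n in("wrist","scene","top")}; s2=env.read_state()
A=s["tcp_pos"]+Ro.from_quat(s["orientation"]).apply([.003,-.0007,-.042])
cams=dict(scene=calibration("scene"),top=calibration("top"),wrist=wcam(s))
refs=dict(scene=(cv2.imread("pics/scene0.png"),cams["scene"]),top=(cv2.imread("pics/top0.png"),cams["top"]),wrist=(cv2.imread("pics/w1.png"),wcam(pickle.load(open("w1.pkl","rb")))))
a,b=np.meshgrid(np.linspace(-.03,.064,56),np.linspace(-.027,.027,34)); L=np.c_[a.ravel(),b.ravel(),np.full(a.size,.038)]
def samp(im,p):
    p=p.astype(np.float32).reshape(*a.shape,2)
    v=cv2.remap(cv2.cvtColor(im,cv2.COLOR_BGR2GRAY),p[...,0],p[...,1],cv2.INTER_LINEAR).astype(float); v=cv2.GaussianBlur(v,(0,0),1); v-=cv2.GaussianBlur(v,(0,0),10); return (v/np.linalg.norm(v)).ravel()
r={n:samp(refs[n][0],proj(refs[n][1],tipped(0,L))) for n in refs}
def W(q):
    Q=Ro.from_euler('z',156.8+q[1],degrees=True)*Ro.from_euler('y',q[0],degrees=True)*Ro.from_euler('x',q[5],degrees=True)
    return Q.apply(L-[-.065,0,.038])+A+q[2:5]
cor=lambda q:{n:float(r[n]@samp(ims[n],proj(cams[n],W(q)))) for n in r}
def run(names,seed=1):
    o=de(lambda q:-sum(cor(q)[n] for n in names),[(-12,12),(-6,6),(-.008,.008),(-.008,.008),(-.008,.008),(-4,4)],seed=seed,maxiter=60,popsize=10)
    print(names,"pitch,yaw,dxyz,roll",o.x.round(3),{k:round(v,2) for k,v in cor(o.x).items()}); return o.x
print(s["time"],s["tcp_pos"],s2["tcp_pos"],s["contact_force"].round(1))
run(["scene","wrist"]); run(["scene","top","wrist"])
E
python3 joint.py
```

```text
10.2833 [ 0.55122006 -0.16339522  0.09943775] [ 0.55100702 -0.16332207  0.09854556] [-0.2 -0.5 -1.9]
['scene', 'wrist'] pitch,yaw,dxyz,roll [-4.012e+00 -3.945e+00  4.000e-03  6.000e-03 -2.000e-03  1.954e+00] {'scene': 0.78, 'top': 0.05, 'wrist': 0.16}
['scene', 'top', 'wrist'] pitch,yaw,dxyz,roll [ 2.112  3.009 -0.004 -0.005 -0.008  2.478] {'scene': 0.72, 'top': 0.37, 'wrist': 0.08}
```

servo_tool --pt "0 0 -0.01 0 0 0" --pt "0 -0.001 -0.025 0 0 0" --pt "0 -0.002 -0.04 0 0 0" --pt "0 -0.002 -0.052 0 0 0" --pt "0 -0.002 -0.058 0 0 0" --pt "0 -0.002 -0.06 0 0 0" --pt "0 -0.002 -0.06 0 0 0" --pt "0 -0.002 -0.06 0 0 0"

```text
time: 11.1
tcp_pos: [0.5505, -0.1658, 0.0368]
orientation: [0.954, -0.195, -0.224, -0.046]
contact_force: [0.2, -0.0, -1.9]
gripper_width: 0.0538
gripper_force: 86.2
```

```bash
python3 rem.py; python3 joint.py; python3 rem.py
```

```text
11.1 shift [-0.0007  0.0005 -0.013 ] rot [-0.06  0.07 -0.29] F [ 0.23 -0.02 -1.91] w 0.053796387673907514 j [-0.15  0.92  0.77  1.24 -0.53  1.67 -1.35]
11.1 [ 0.55048485 -0.16581553  0.03677652] [ 0.55075644 -0.16587943  0.03728498] [ 0.2 -0.  -1.9]
['scene', 'wrist'] pitch,yaw,dxyz,roll [3.645e+00 5.646e+00 2.000e-03 6.000e-03 1.000e-03 1.657e+00] {'scene': 0.76, 'top': 0.23, 'wrist': 0.11}
['scene', 'top', 'wrist'] pitch,yaw,dxyz,roll [3.513e+00 5.559e+00 4.000e-03 8.000e-03 2.000e-03 1.809e+00] {'scene': 0.76, 'top': 0.27, 'wrist': 0.09}
11.25 shift [-0.001   0.0006 -0.0135] rot [-0.05  0.13 -0.29] F [ 0.14  0.39 -3.28] w 0.05398440283803756 j [-0.15  0.92  0.77  1.24 -0.53  1.67 -1.35]
```

servo_tool --pt "0 0 -0.002 0 0 0" --pt "0 0 -0.004 0 0 0" --pt "0 0 -0.006 0 0 0" --pt "0 0 -0.007 0 0 0" --pt "0 0 -0.008 0 0 0" --pt "0 0 -0.009 0 0 0" --pt "0 0 -0.009 0 0 0" --pt "0 0 -0.009 0 0 0"

```text
time: 11.92
tcp_pos: [0.5503, -0.1656, 0.0275]
orientation: [0.954, -0.195, -0.224, -0.046]
contact_force: [-0.1, 0.7, -2.7]
gripper_width: 0.0542
gripper_force: 86.2
```

servo_tool --pt "0 0 -0.0005 0 0 0" --pt "0 0 -0.001 0 0 0" --pt "0 0 -0.0015 0 0 0" --pt "0 0 -0.002 0 0 0" --pt "0 0 -0.002 0 0 0" --pt "0 0 -0.002 0 0 0" --pt "0 0 -0.002 0 0 0" --pt "0 0 -0.002 0 0 0"

```text
time: 12.58
tcp_pos: [0.5503, -0.1656, 0.0256]
orientation: [0.954, -0.195, -0.224, -0.046]
contact_force: [0.6, -0.3, -3.4]
gripper_width: 0.0539
gripper_force: 86.2
```

servo_tool --pt "0 0 -0.0005 0 0 0" --pt "0 0 -0.001 0 0 0" --pt "0 0 -0.0015 0 0 0" --pt "0 0 -0.002 0 0 0" --pt "0 0 -0.002 0 0 0" --pt "0 0 -0.002 0 0 0" --pt "0 0 -0.002 0 0 0" --pt "0 0 -0.002 0 0 0"

```text
time: 13.25
tcp_pos: [0.5504, -0.1656, 0.0245]
orientation: [0.954, -0.195, -0.224, -0.046]
contact_force: [-1.4, 1.2, 5.9]
gripper_width: 0.0536
gripper_force: 87.1
```

```bash
python3 -c "
from h import *
s=env.read_state(); print(s['contact_force'],s['moment'],s['tcp_pos'])"
```

```text
[-1.39539528  1.17984024  5.90387349] [ 0.05579689  0.20580597 -0.04344217] [ 0.55039266 -0.16561758  0.02447668]
```

servo_tool --pt "0 0 -0.0005 0 0 0" --pt "0 0 -0.001 0 0 0" --pt "0 0 -0.0015 0 0 0" --pt "0 0 -0.0015 0 0 0" --pt "0 0 -0.0015 0 0 0" --pt "0 0 -0.0015 0 0 0" --pt "0 0 -0.0015 0 0 0" --pt "0 0 -0.0015 0 0 0"

```text
time: 13.92
tcp_pos: [0.5504, -0.1656, 0.0244]
orientation: [0.954, -0.195, -0.224, -0.046]
contact_force: [-2.5, 2.4, 15.1]
gripper_width: 0.0538
gripper_force: 87.9
```

```bash
python3 -c "
from h import *
s=env.read_state(); print(s['contact_force'],s['moment'],s['tcp_pos'])"
```

```text
[-2.47171087  2.43005483 15.06938723] [ 0.55076799  1.26281503 -0.09066831] [ 0.55043726 -0.16561361  0.02442442]
```

Contact came at TCP z 0.0245, against 0.0238 expected for a flat set-down. The load's line of action also fits a flat block. I'll ease the preload and let go.

servo_tool --pt "0 0 0.0005 0 0 0" --pt "0 0 0.001 0 0 0" --pt "0 0 0.0015 0 0 0" --pt "0 0 0.0015 0 0 0" --pt "0 0 0.0015 0 0 0" --pt "0 0 0.0015 0 0 0" --pt "0 0 0.0015 0 0 0" --pt "0 0 0.0015 0 0 0"

```text
time: 14.58
tcp_pos: [0.5504, -0.1657, 0.0245]
orientation: [0.954, -0.195, -0.224, -0.046]
contact_force: [-1.2, 1.1, 6.9]
gripper_width: 0.0538
gripper_force: 87.1
```

servo_tool --pt "0 0 0 0 0 0" --pt "0 0 0 0 0 0" --pt "0 0 0 0 0 0" --pt "0 0 0 0 0 0" --pt "0 0 0 0 0 0" --pt "0 0 0 0 0 0" --pt "0 0 0 0 0 0" --pt "0 0 0 0 0 0" --claw -1

```text
time: 15.25
tcp_pos: [0.5503, -0.1656, 0.0236]
orientation: [0.954, -0.195, -0.224, -0.046]
contact_force: [0.1, -0.4, -0.7]
gripper_width: 0.0853
gripper_force: 0.0
```

servo_tool --pt "0.004 -0.002 0.009 0 0 0" --pt "0.012 -0.005 0.027 0 0 0" --pt "0.022 -0.01 0.049 0 0 0" --pt "0.034 -0.014 0.074 0 0 0" --pt "0.046 -0.02 0.1 0 0 0" --pt "0.056 -0.024 0.122 0 0 0" --pt "0.062 -0.026 0.135 0 0 0" --pt "0.062 -0.026 0.135 0 0 0"

```text
time: 15.92
tcp_pos: [0.6139, -0.1931, 0.1623]
orientation: [0.954, -0.195, -0.222, -0.045]
contact_force: [-0.0, 1.0, 0.7]
gripper_width: 0.0859
gripper_force: 0.0
```

servo_tool --pt "0 0.03 0.015 0 -5 0" --pt "0 0.065 0.03 0 -10 0" --pt "-0.01 0.1 0.04 0 -15 0" --pt "-0.02 0.135 0.05 0 -20 0" --pt "-0.03 0.17 0.05 0 -24 0" --pt "-0.03 0.205 0.05 0 -24 0" --pt "-0.03 0.24 0.05 0 -24 0" --pt "-0.03 0.25 0.05 0 -24 0"

```text
time: 16.58
tcp_pos: [0.5808, 0.0663, 0.2084]
orientation: [0.98, -0.177, -0.022, -0.087]
contact_force: [0.2, 1.0, -0.3]
gripper_width: 0.0853
gripper_force: 0.0
```

```bash
cat > final.py <<'E'
from h import *
from scipy.optimize import differential_evolution as de
s=env.read_state(); print(s["time"],s["tcp_pos"],s["contact_force"].round(1))
a,b=np.meshgrid(np.linspace(-.064,.064,70),np.linspace(-.027,.027,34)); L=np.c_[a.ravel(),b.ravel(),np.full(a.size,.038)]
def samp(im,p):
    p=p.astype(np.float32).reshape(*a.shape,2)
    v=cv2.remap(cv2.cvtColor(im,cv2.COLOR_BGR2GRAY),p[...,0],p[...,1],cv2.INTER_LINEAR).astype(float); v-=cv2.GaussianBlur(v,(0,0),12); return (v/np.linalg.norm(v)).ravel()
for n in("scene","top"):
    im=grab_frame(n); cv2.imwrite(f"pics/{n}_end.png",im); cam=calibration(n); r=samp(cv2.imread(f"pics/{n}0.png"),proj(cam,tipped(0,L)))
    def f(q,z=.022):
        Q=Ro.from_euler('zyx',[156.8+q[0],q[3],q[4]],degrees=True); return 1-float(r@samp(im,proj(cam,Q.apply(L)+[.51+q[1],-.1475+q[2],z+q[5]])))
    o=de(f,[(-8,8),(-.02,.02),(-.02,.02),(-6,6),(-5,5),(-.004,.008)],seed=1,maxiter=80,popsize=10)
    g=de(lambda q:f([*q,0,0,0]),[(-8,8),(-.02,.02),(-.02,.02)],seed=1)
    print(n,"free yaw,dx,dy,pitch,roll,dz",o.x.round(3),round(1-o.fun,3)," flat yaw,dx,dy",g.x.round(4),round(1-g.fun,3))
# plank edges & block corners check by colour: bystander change
for n in("scene","top"):
    d=cv2.absdiff(cv2.imread(f"pics/{n}_end.png"),cv2.imread(f"pics/{n}0.png")).mean(2)
    reg=dict(scene=dict(jar=(175,228,178,218),hammer=(265,360,165,315),driver=(143,172,115,200)),top=dict(jar=(138,180,292,328),hammer=(110,215,185,225),driver=(113,192,388,406)))[n]
    print(n,{k:(d[v[0]:v[1],v[2]:v[3]].mean().round(1),d[v[0]:v[1],v[2]:v[3]].max().round(0)) for k,v in reg.items()})
E
python3 final.py
```

```text
16.5833 [0.58078544 0.06627511 0.20838483] [ 0.2  1.  -0.3]
scene free yaw,dx,dy,pitch,roll,dz [-5.002e+00  2.000e-02 -1.400e-02  5.884e+00 -3.909e+00 -4.000e-03] 0.344  flat yaw,dx,dy [ 1.80e-01  1.99e-02 -1.00e-04] 0.299
top free yaw,dx,dy,pitch,roll,dz [ 2.680e-01  2.000e-03 -9.000e-03  5.633e+00 -3.320e+00  0.000e+00] 0.184  flat yaw,dx,dy [ 2.0608  0.0035 -0.006 ] 0.174
scene {'jar': (np.float64(3.6), np.float64(6.0)), 'hammer': (np.float64(4.4), np.float64(7.0)), 'driver': (np.float64(4.0), np.float64(6.0))}
top {'jar': (np.float64(37.9), np.float64(86.0)), 'hammer': (np.float64(7.2), np.float64(18.0)), 'driver': (np.float64(11.0), np.float64(67.0))}
```

servo_tool --pt "0 0.04 0.01 0 0 0" --pt "-0.01 0.08 0.02 0 0 0" --pt "-0.02 0.12 0.03 0 0 0" --pt "-0.04 0.155 0.04 0 0 0" --pt "-0.06 0.19 0.04 0 0 0" --pt "-0.08 0.225 0.04 0 0 0" --pt "-0.1 0.26 0.04 0 0 0" --pt "-0.12 0.295 0.04 0 0 0"

```text
time: 17.35
tcp_pos: [0.4622, 0.353, 0.2485]
orientation: [0.979, -0.182, -0.021, -0.085]
contact_force: [2.1, 0.4, 1.0]
gripper_width: 0.0853
gripper_force: 0.0
```

```bash
python3 final.py
python3 - <<'E'
from h import *
for n in("scene","top"):
    e=cv2.imread(f"pics/{n}_end.png"); d=cv2.absdiff(e,cv2.imread(f"pics/{n}0.png")).max(2); cam=calibration(n)
    d1=Ro.from_euler('z',156.8,degrees=True)
    P=proj(cam,d1.apply([(x,y,0) for x,y in((.14,.07),(.14,-.07),(-.14,-.07),(-.14,.07))])+[.51,-.1475,.04]).astype(int)
    m=np.zeros(d.shape,np.uint8); cv2.fillPoly(m,[P],1)
    print(n,"px changed",[(t,int(((d>t)&(m>0)).sum())) for t in(15,25,40)])
    exp=proj(cam,d1.apply([(x,y,.06) for x in(-.065,.065) for y in(-.028,.028)])+[.51,-.1475,0]); print(exp.round(0).tolist())
    b=((d>25)&(m>0)).astype(np.uint8); k,l,st,ce=cv2.connectedComponentsWithStats(b); i=1+st[1:,4].argmax()
    print(st[i],ce[i],cv2.minAreaRect(np.argwhere(l==i)[:,::-1].astype(np.float32)))
    x0,x1,y0,y1=m.nonzero()[1].min(),m.nonzero()[1].max(),m.nonzero()[0].min(),m.nonzero()[0].max()
    print("\n".join("".join(".+#@"[min(3,v//15)] for v in row) for row in d[y0:y1:3,x0:x1:2]))
E
```

```text
17.35 [0.46221818 0.35299543 0.24847424] [2.1 0.4 1. ]
scene free yaw,dx,dy,pitch,roll,dz [ 3.113  0.008  0.008 -2.055 -4.851  0.006] 0.426  flat yaw,dx,dy [-0.7673  0.0037  0.0058] 0.386
top free yaw,dx,dy,pitch,roll,dz [ 2.270e-01  1.000e-03 -2.000e-03 -4.887e+00 -4.943e+00  8.000e-03] 0.633  flat yaw,dx,dy [-0.566  -0.0012 -0.0009] 0.585
scene {'jar': (np.float64(5.3), np.float64(8.0)), 'hammer': (np.float64(6.4), np.float64(9.0)), 'driver': (np.float64(6.0), np.float64(9.0))}
top {'jar': (np.float64(6.3), np.float64(22.0)), 'hammer': (np.float64(6.7), np.float64(17.0)), 'driver': (np.float64(6.7), np.float64(24.0))}
scene px changed [(15, 2133), (25, 1493), (40, 618)]
[[235.0, 146.0], [235.0, 132.0], [290.0, 143.0], [288.0, 129.0]]
[ 268  124   53   38 1417] [297.0910374  140.94777699] ((294.1322021484375, 142.64340209960938), (36.45446014404297, 51.335872650146484), 87.1375961303711)
......................................##@@@@@@@@@@@@@@@@@@###
....................................###@@@@@@@@@@@@@@@@@@@###
.................................+#@@@##@@@@@@@@@@@@@@@@@@@@@
............
[... 2402 characters left out ...]
@@@##+++#+####+..####.......
@@@@@######+++#+######@@@@#######..#@#@##+.....
#@@@###+###++###################+..#@@#@@#.....
##@##+#####++##+##########@#####..#####@#@#....
@#@#+#####++###################+..##@#######+..
##########++###################..+#@##@#####@..
###+####+#+############+######+..#####@@#@###@+
#@#@##++#+#############+######..+@#@##########@
@####@###+##################++..##@#@@#@@@@#@@@
@@@@@@####@#+#+####+#######+#..+@#@@@@@#@###@@#
@@@@@#@@@@####@@#++########+#..####@#@#########
.....+.......####@###+######...##@@##@@@#@@@##@
....+......+..#@@####@@#++#+..##@##@#@##@#@#@#@
...............#@#######.#@@@@#@@@@#@#@@@#@@@@@
.................#@@@##@#@@@@###@#@#@@@#####@@@
```

In the top view the block matches the planned pose to within about 1 mm and 1°, and the bystanders haven't changed. Handing in.

```bash
python3 -c "
from bench import env
print(env.job_done())"
```

```text
the job is handed in; nothing more can be done
None
```

The job is handed in at about 17 s on the robot's clock: I tipped the block, lifted it by its raised end, set it abrasive side down along the plank and let go; the top camera puts it within about 1 mm and 1° of the plank's centre line, the jar, hammer and screwdriver show no movement, and flatness rests on the contact readings because the final image fits could not settle it.

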